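# Snap the ginger grater's plate onto its catch tray

## Robot

A 6-joint arm with a two-finger parallel gripper is mounted at the origin on the work surface. World frame = base frame: x ahead of the robot, y to its left, z up, the work surface at z = 0. Lengths are in m, angles in rad, forces in N, time in s.
With the tool pointing down it reaches from about 0.375 to 0.925 m from the base axis. Payload 5.7 kg.
Tool frame: the origin (TCP) lies on the mounting face of the last link; the fingertips stand 182 mm ahead of it and the grasp point (between the pads) lies 163 mm ahead of it; z points along the fingers, y is the line along which they close (so a half turn about z gives the same grasp; the last joint's range is limited). The gripper opens to 88 mm and grips with 3 to 60 N. Pads are 20 mm wide; open, the fingers measure 115 mm over their backs; the gripper's body (75 mm by 178 mm) begins 61 mm behind the grasp point.
Start: joints at [0.986, 0.359, 1.51, -0, 1.272, -0.115], TCP at [0.272, 0.535, 0.405] pointing down, gripper open.
Joint ranges: [-2.97, 2.97], [-1.01, 2.36], [0.21, 2.38], [-0.96, 4.11], [0.2, 2.71], [-2.98, 2.98]. Speed limits (rad/s): [2.39, 2.39, 3.14, 3.14, 3.14, 3.14].

## Interface

Orientations are given as a unit quaternion [w, x, y, z].
In Python, from bench import robot gives the robot as it stands.
- The arm moves only by the tool move_arm, never from a script. Its argument "moves" is a list of rows, each a list of 3 entries, a list of its own where there are three numbers: the shift along the tool's x, y, z in mm, then the turn, a rotation vector about the tool's x, y, z in rad, then the opening, from 0 (shut) to 1 (fully open). A call has 1 to 8 rows; each row shifts and turns the commanded pose from where the row before left it, along the tool's axes as they then stand; what a row does not reach is not made up. A row lasts 1/10 s, in which the tool goes at most 50 mm and 8.59 degrees, less where a joint would pass 70% of its speed; a pose out of reach is approached as far as the arm can. A call is refused whole if a number of a shift passes 50 or a number of a turn 0.15, either way. A call with a gripper value outside its range is refused whole. The fingers move at their own pace and stop on an object; the grip force is fixed at half the most. Time passes only in rows, so rows that do not move let the fingers close. It gives the time, the measured TCP pose, the force, the opening and the grip force at its end, in the units of the state.
- robot.observe(): the state, without advancing time (a new reading comes with each control period).
- robot.camera(name): name is "scene" or "side" or "wrist"; returns a dict with "color" (480x640x3 uint8, red, green, blue), "mtx" (3x3 intrinsics, pixels), "dist" ([k1, k2, p1, p2, k3] as OpenCV has them; the pictures are not rectified), "extrinsics" (4x4, takes a point from world to camera coordinates); the wrist camera has in their place "T_tool_cam" (4x4, takes a point from camera to tool coordinates, whose origin is the TCP and whose axes are the flange's). Camera axes: x right, y down, z forward; pixel columns grow to the right and rows downward; lengths in m; the calibration is good to about 2 mm. A picture is of the moment at which its call begins: read the wrist's pose just before it. There is no depth.
- robot.close_job(): hands the job in; it is judged then, once.
The state is a dict: "time": time; "q": joint angles; "qd": joint speeds; "joint_efforts": joint torques, N m; "tcp_pos": TCP position; "tool_rot": TCP orientation; "contact_force": force on the tool from outside, world axes, zero at the start; "torque": the same for the moment, N m; "grip_width": opening from 0.0 (shut) to 1.0 (fully open); "finger_force": force on a finger pad.
Only numpy, scipy, OpenCV 4.12 (cv2) and the standard library are available. Lean on these libraries where they do the work, as an engineer would, in place of code of your own. Each camera call takes 0.05 s, during which the arm holds its last target. There are 200 camera calls.

## Task

The loose steel grating plate of the ginger grater lies teeth up on the round chopping board. Set it gently, teeth up, over the three snap posts of its grey plastic catch tray, the narrow tongue on the tray's narrow end, and press it down until all three posts have clicked through and their barbs stand out over the plate. The posts crack easily, so never push on the plate with more than 25 N, and leave everything else on the counter where it is.

Things in the scene. Friction and masses are not known exactly. Their poses are not given: they have to be found in the camera images.
- plate: Grating plate, bare stainless steel, 0.14 kg, T-shaped: main part x -77 to +33, 66 wide; tongue x +33 to +77, 34 wide. Sheet 2.5 mm thick, its top at z = 11.5. Both long edges of the main part are folded down as skirts, 2.5 thick, 9 deep, on which it stands. Origin: mid-width, level with the skirts' lower edges; x to the tongue, z up. Centre of mass x = -10. Grip across the 66 mm by the skirts.
- sheet: The plate's flat top sheet with the teeth and the three holes, all that lies between its two skirts, in one piece with the plate and with the same origin and axes: underside at z = 9, top at z = 11.5 mm. This is the face to push on.
- hole_a (a point): Centre of a hole at the plate's wide end, at the sheet's underside: plate frame (-62, +20, 9) mm. The hole is 8 x 8 mm, through the 2.5 mm sheet; only its edge towards the nearer end of the plate is bevelled from below (2 mm wider at the underside). Teeth 2.4 mm high cover the plate's x -33 to +25, |y| below 24; round the holes it is smooth.
- hole_b (a point): The second hole at the wide end: plate frame (-62, -20, 9) mm, same size.
- hole_c (a point): The hole in the tongue: plate frame (+62, 0, 9) mm, same size.
- tray: Grey plastic catch tray, a T-shaped trough fixed to the counter by its suction foot: main part x -75 to +33, 54 wide; narrow end x +33 to +75, 30 wide; rim 44 mm above the counter. Origin on the counter, under the plate's origin when fitted; x to the narrow end. Three grey snap posts stand at (-62, +20), (-62, -20), (+62, 0) mm; each has a rigid 15 mm round shoulder that carries the sheet.
- seat_c (a point): Nominal top of the shoulder of the narrow end's post: tray frame (+62, 0, 52) mm, the same height for all three. Screws set the height of this post and, apart from it, of the crosspiece with the two rear posts: each really stands up to 4 mm higher or lower, which is not measured. Above the shoulder a tapered tip 7.8 mm tall (4 x 4 mm at the top, 6.8 x 6 below): one half stiff, one a springy barb.
- barb_a (a joint): Bend of the barb of the post at tray (-62, +20) mm: 0 = sprung out (untouched, or clicked out over the plate), 0.001 to 0.002 m while a hole squeezes past, 0.0032 at most. The barb faces the tray's nearer end and slopes down and out to 6 mm from the post's axis; flat underside 3.4 mm above the shoulder. Laid on, the plate hangs on the barbs, its sheet 3 to 4.5 mm above the shoulders.
- barb_b (a joint): The same for the post at tray (-62, -20) mm. Pressing beside a post, 16 mm from it towards the tray's middle, takes 9 to 18 N, rising to the very last: at the click the barb springs out over the sheet, the force drops, and within 1 mm the sheet meets the rigid shoulder. Each post is pressed by itself.
- barb_c (a joint): The same for the post at tray (+62, 0) mm, in the narrow end.
- ginger: Knob of ginger on the chopping board, about 75 x 60 x 26 mm; origin at its underside. Leave alone.
- chopstick_a: Wooden chopstick, 230 x 7 x 7 mm, lying beyond the board; origin at mid-length, x along it. Leave alone.
- chopstick_b: The second chopstick, same size, beside the first. Leave alone.
- spoon_rest: Blue ceramic spoon rest, dish 84 mm across, 16 high, with a short flat tail; right of the robot. Origin under the dish. Leave alone.
- bowl: White bowl, 104 mm across, 50 high, on the left. Origin under its centre. Leave alone.
- sauce_bottle: Sauce bottle, 60 mm across, 190 high, far left. Origin under its centre. Leave alone.
- cup: White cup without handle, 72 mm across, 75 high, on the right. Origin under its centre. Leave alone.
Not all that is in view belongs to the job. Leave any green look-alike of the plate alone.

How it is judged:
On the way:
1. the plate lies on the tray's three posts with their tips in its holes (horizontal distance between plate and tray below 0.004 m and z of each of rear_posts_c0, rear_posts_c1, front_post_c0 in the frame of plate above 0.001 m), for 0.1 s.
At the end, for the whole second after the job is handed in: At each of the three posts the plate's sheet lies below the barb (less than 1.6 mm above the post's shoulder) and the barb has sprung back out over it (bent by less than 0.5 mm); the plate sits on the tray within 4 mm, released and at rest (z of each of rear_posts_c0, rear_posts_c1, front_post_c0 in the frame of plate above 0.0056 m and value of joint each of barb_a, barb_b, barb_c below 0.0005 m and linear speed of plate below 0.01 m/s and horizontal distance between plate and tray below 0.004 m); the robot touches nothing.
It fails at once if the plate's top pushed with more than 25 N (contact force between the fingers and sheet above 25 N).
It fails at once if the plate dropped or forced on the tray (over 50 N of contact in all, side forces included) (contact force between anything else and tray above 50 N).
It fails at once if another thing on the counter moved by more than 30 mm (distance of any of ginger, chopstick_a, chopstick_b, spoon_rest, bowl, sauce_bottle, cup from where it was at the start of the episode above 0.03 m).
It also fails if it takes over 54 s, if anything falls off the work surface, if the arm or the gripper's body presses on something with over 40 N, if the wrist force passes 120 N, or if a joint passes its speed limit or range.

## Working session

There is one attempt and no reset: what is moved stays moved. The work goes in short steps, Python scripts to look and compute and a tool call to move; the robot and the scene stay as the last step left them, time stands still between calls to the robot, and variables do not carry over. Pictures are saved under pics/ and viewed, at most 10 in all, crops included, and the job is handed in when it is done.

Besides the shell and the picture viewer there is one more tool, called after "Call:" by a JSON object that holds its "fn" and its "kwargs", one argument or row to a line. move_arm: Moves the arm, as the interface text tells. Its arguments: {"type":"object","properties":{"moves":{"type":"array"}},"required":["moves"]}

```bash
mkdir -p pics; ls; cat > h.py <<'E'
import numpy as np, cv2, pickle
from scipy.spatial.transform import Rotation as R
from bench import robot
def rot(s):
    q=s["tool_rot"]; return R.from_quat([q[1],q[2],q[3],q[0]]).as_matrix()
def snap(name):
    s=robot.observe(); c=robot.camera(name)
    if name=="wrist":
        T=np.eye(4);T[:3,:3]=rot(s);T[:3,3]=s["tcp_pos"]
        c["E"]=np.linalg.inv(T@np.array(c["T_tool_cam"]))
    else: c["E"]=np.array(c["extrinsics"])
    c["mtx"]=np.array(c["mtx"],float);c["dist"]=np.array(c["dist"],float)
    return c
def save(c,f): cv2.imwrite("pics/"+f,cv2.cvtColor(c["color"],cv2.COLOR_RGB2BGR)); pickle.dump(c,open("pics/"+f+".pkl","wb"))
def load(f): return pickle.load(open("pics/"+f+".pkl","rb"))
def ray(c,uv,z):
    p=cv2.undistortPoints(np.array(uv,float).reshape(-1,1,2),c["mtx"],c["dist"]).reshape(-1,2)
    d=np.c_[p,np.ones(len(p))]@c["E"][:3,:3]; o=-c["E"][:3,:3].T@c["E"][:3,3]
    return o+d*((z-o[2])/d[:,2])[:,None]
def proj(c,P):
    return cv2.projectPoints(np.array(P,float).reshape(-1,1,3),cv2.Rodrigues(c["E"][:3,:3])[0],c["E"][:3,3],c["mtx"],c["dist"])[0].reshape(-1,2)
E
python3 - <<'E'
from h import *
for n in ["scene","side","wrist"]:
    c=snap(n);save(c,n+"0.png")
    print(n,c["E"].round(3).tolist())
print(robot.observe())
E
```

```text
pics
scene [[-0.329, 0.944, -0.004, 0.236], [0.72, 0.248, -0.648, -0.297], [-0.611, -0.216, -0.762, 1.999], [0.0, 0.0, 0.0, 1.0]]
side [[-0.954, 0.3, 0.004, 0.516], [0.177, 0.574, -0.799, 0.018], [-0.242, -0.762, -0.601, 1.758], [0.0, 0.0, 0.0, 1.0]]
wrist [[0.452, 0.892, -0.003, -0.599], [0.864, -0.437, 0.248, -0.031], [0.22, -0.115, -0.969, 0.389], [0.0, 0.0, 0.0, 1.0]]
{'time': 0.15, 'q': array([ 9.85916620e-01,  3.59383851e-01,  1.51115097e+00,  1.06216607e-05,
        1.27249226e+00, -1.15072346e-01]), 'qd': array([ 0.00100768, -0.00128134, -0.0029838 , -0.0007858 , -0.00061367,
        0.00115755]), 'joint_efforts': array([ 8.72080818e-04, -5.15754139e+01, -2.71009898e+01,  6.74333819e-02,
        3.06663837e-02, -1.21012690e-04]), 'tcp_pos': array([0.27147751, 0.53478469, 0.40398863]), 'tool_rot': array([-2.50682152e-04,  2.32750774e-01,  9.72536150e-01, -6.71996143e-04]), 'contact_force': array([ 0.01536047, -0.34253937, -0.72077973]), 'torque': array([ 0.04742394, -0.01342468,  0.0048168 ]), 'finger_force': 0.0, 'grip_width': 0.9966388185282035}
```

View pics/scene0.png

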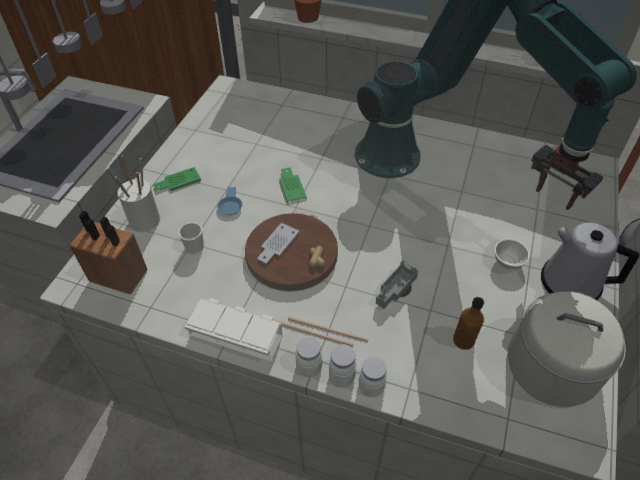

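View pics/side0.png

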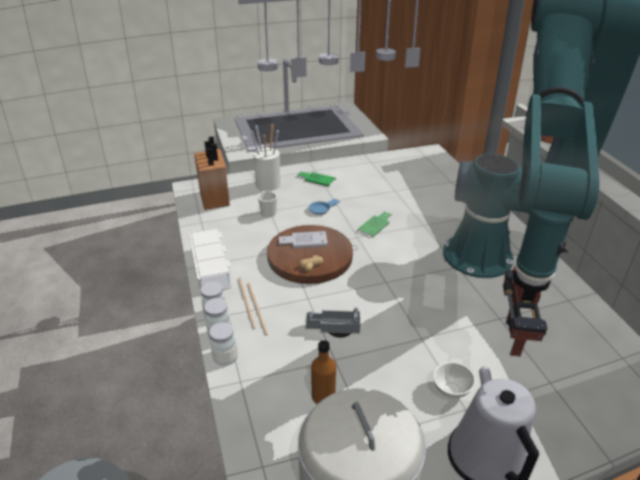

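The only candidate that fits is the bare steel plate on the board, at scene (278,243). The green look-alikes at scene (292,185) and (178,180) are ruled out. The tray is the grey T at (398,284), and in the side view the plate is at (305,240) and the tray at (333,322).

```bash
python3 - <<'E'
from h import *
a=load("scene0.png");b=load("side0.png")
def P(c): return c["mtx"]@c["E"][:3]
def tri(u,v):
    f=lambda c,x: cv2.undistortPoints(np.array(x,float).reshape(1,1,2),c["mtx"],c["dist"],P=c["mtx"]).reshape(2,1)
    X=cv2.triangulatePoints(P(a),P(b),f(a,u),f(b,v)).ravel();return (X[:3]/X[3]).round(3)
print("plate",tri((278,243),(305,240)),"tray",tri((398,284),(333,320)))
for z in (0.03,0.045): print(ray(a,[(265,257),(285,235)],z).round(3).tolist(),ray(b,[(284,240),(322,239)],z).round(3).tolist())
print(ray(a,[(388,298),(408,270)],.044).round(3).tolist(), ray(b,[(308,321),(358,321)],.044).round(3).tolist())
A=cv2.resize(a["color"][210:310,240:430],None,fx=4,fy=4,interpolation=cv2.INTER_CUBIC)
cv2.imwrite("pics/crop0.png",A[:,:,::-1])
w=snap("wrist"); print(w["T_tool_cam"].round(3).tolist(),w["mtx"].round(1).tolist())
E
```

```text
plate [ 0.539 -0.2    0.042] tray [0.567 0.178 0.04 ]
[[0.593, -0.221, 0.03], [0.493, -0.196, 0.03]] [[0.6, -0.238, 0.03], [0.478, -0.206, 0.03]]
[[0.603, -0.215, 0.045], [0.505, -0.191, 0.045]] [[0.605, -0.217, 0.045], [0.485, -0.186, 0.045]]
[[0.625, 0.164, 0.044], [0.512, 0.193, 0.044]] [[0.635, 0.166, 0.044], [0.505, 0.206, 0.044]]
[[0.001, -0.969, -0.248, 0.067], [1.0, 0.001, -0.001, 0.001], [0.001, -0.248, 0.969, 0.021], [0.0, 0.0, 0.0, 1.0]] [[400.5, 0.0, 315.7], [0.0, 400.5, 238.4], [0.0, 0.0, 1.0]]
```

View pics/crop0.png

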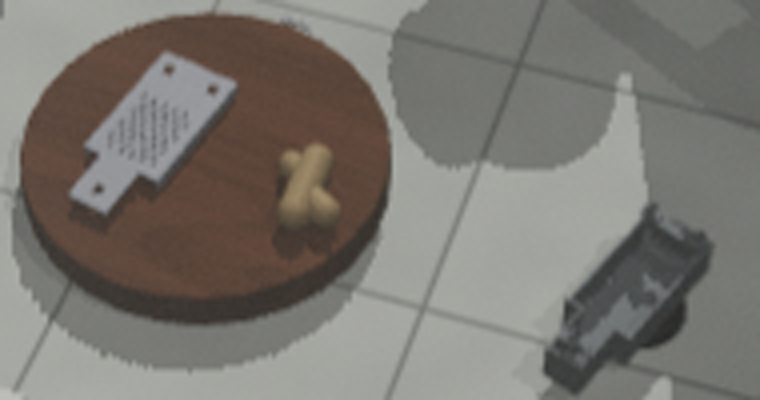

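The crop confirms bare steel with teeth and three holes, the tongue pointing away from the robot. It sits on the board at z≈0.03, so its top is at about 0.043. The tray lies nearly parallel at about (0.57,0.18). I'll look at the tray from above first, then the plate.

Call:
{"fn": "move_arm", "kwargs": {
  "moves": [
    [[-42,-18,8],[0,0,0],1],
    [[-42,-18,8],[0,0,0],1],
    [[-42,-18,8],[0,0,0],1],
    [[-42,-18,8],[0,0,0],1],
    [[-42,-18,8],[0,0,0],1],
    [[-42,-18,8],[0,0,0],1],
    [[-42,-18,8],[0,0,0],1],
    [[-42,-18,8],[0,0,0],1]
  ]
}}

```text
time: 1.0
tcp_pos: [0.5069, 0.2529, 0.3403]
tool_rot: [-0.0, 0.233, 0.973, 0.0]
contact_force: [0.5, -0.7, 0.3]
grip_width: 1.0
finger_force: 0.0
```

Call:
{"fn": "move_arm", "kwargs": {
  "moves": [
    [[-42,-18,8],[0,0,0],1],
    [[-42,-18,8],[0,0,0],1],
    [[0,0,0],[0,0,-0.1],1],
    [[0,0,0],[0,0,-0.1],1],
    [[0,0,0],[0,0,0],1],
    [[0,0,0],[0,0,0],1]
  ]
}}

```text
time: 1.6
tcp_pos: [0.5645, 0.1844, 0.3245]
tool_rot: [-0.0, 0.136, 0.991, -0.0]
contact_force: [0.2, -0.2, -0.3]
grip_width: 0.995
finger_force: 0.0
```

```bash
python3 - <<'E'
from h import *
c=snap("wrist");save(c,"tray1.png");s=robot.observe();print(s["time"],s["tcp_pos"],rot(s).round(3).tolist(),s["contact_force"])
E
```

```text
1.65 [0.56444599 0.18455225 0.32461253] [[-0.963, 0.268, -0.0], [0.268, 0.963, -0.0], [0.0, -0.0, -1.0]] [-0.15591951 -0.00110128  0.6953004 ]
```

View pics/tray1.png

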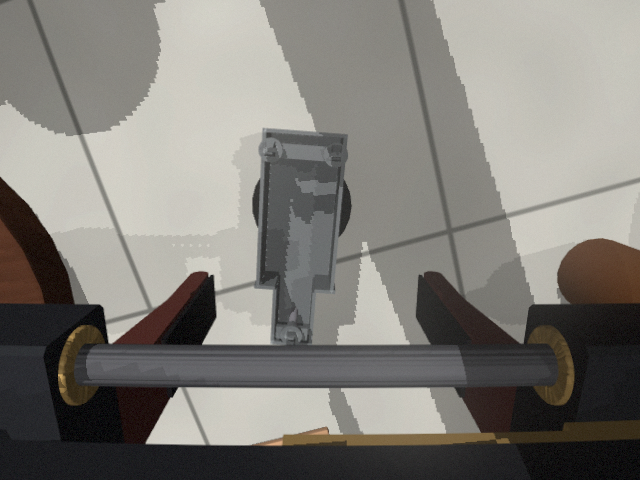

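Wrist view: the tray's rim corners are at about (263,128), (347,134), (337,290) and (256,287). The posts are near (270,150), (336,153) and (291,335). I'll crop for precise post pixels.

```bash
python3 - <<'E'
from h import *
c=load("tray1.png");I=c["color"][:,:,::-1]
a=cv2.resize(I[120:180,245:360],None,fx=6,fy=6,interpolation=cv2.INTER_CUBIC)
b=cv2.resize(I[312:347,245:360],None,fx=6,fy=6,interpolation=cv2.INTER_CUBIC)
o=np.vstack([a,b]);o=cv2.convertScaleAbs(o,alpha=1.3)
for k in range(0,115,10): cv2.line(o,(k*6,0),(k*6,6),(0,0,255),1)
for k in range(0,95,5): cv2.line(o,(0,k*6),(6,k*6),(0,0,255),1)
cv2.imwrite("pics/crop1.png",o);print(o.shape)
E
```

```text
(570, 690, 3)
```

View pics/crop1.png

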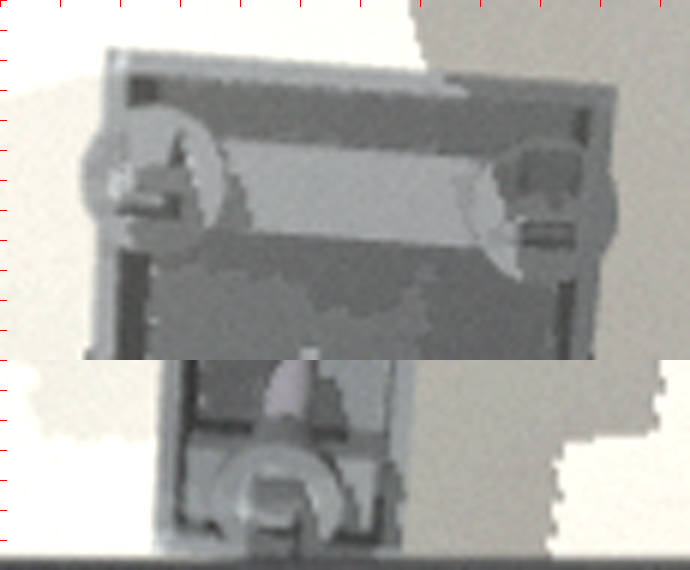

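```bash
python3 - <<'E'
from h import *
from scipy.optimize import least_squares
c=load("tray1.png")
uv=np.array([(335.1,154.3),(270.4,149.3),(290.9,337.7)])
L=np.array([(-62,20),(-62,-20),(62,0)])/1e3
def f(p):
    x,y,a,zr,zf=p
    M=np.array([[np.cos(a),-np.sin(a)],[np.sin(a),np.cos(a)]])
    return np.c_[L@M.T+[x,y],[zr,zr,zf]]
def res(p): return np.r_[(proj(c,f(p))-uv).ravel()/0.7,(p[3:]-.052)/.003]
r=least_squares(res,[.569,.182,-.27,.052,.052],x_scale=.01)
print(r.x.round(4),r.fun.round(2)); J=np.linalg.inv(r.jac.T@r.jac);print(np.sqrt(np.diag(J)).round(4))
rim=ray(c,[(263,128),(347,134),(337,290),(256,287)],.044);print(rim.round(4).tolist())
E
```

```text
[ 0.5657  0.1714 -0.3443  0.0518  0.0564] [-0.    0.01  0.04  0.38 -0.03 -0.49 -0.06  1.47]
[0.0003 0.0003 0.0044 0.0024 0.0011]
[[0.4866, 0.172, 0.044], [0.5044, 0.2219, 0.044], [0.604, 0.189, 0.044], [0.5868, 0.1355, 0.044]]
```

Call:
{"fn": "move_arm", "kwargs": {
  "moves": [
    [[-13,-47,0],[0,0,0],1],
    [[-13,-47,0],[0,0,0],1],
    [[-13,-47,0],[0,0,0],1],
    [[-13,-47,0],[0,0,0],1],
    [[-13,-47,0],[0,0,0],1],
    [[-13,-47,0],[0,0,0],1],
    [[-13,-47,0],[0,0,0],1],
    [[-13,-47,0],[0,0,0],1]
  ]
}}

```text
time: 2.45
tcp_pos: [0.5645, -0.2072, 0.325]
tool_rot: [0.0, 0.135, 0.991, -0.0]
contact_force: [0.7, -0.1, -0.3]
grip_width: 0.998
finger_force: 0.0
```

Call:
{"fn": "move_arm", "kwargs": {
  "moves": [
    [[0,0,0],[0,0,0],1],
    [[0,0,0],[0,0,0],1],
    [[0,0,0],[0,0,0],1]
  ]
}}

```text
time: 2.75
tcp_pos: [0.5645, -0.2044, 0.3246]
tool_rot: [-0.0, 0.134, 0.991, 0.0]
contact_force: [-0.2, -0.7, -0.3]
grip_width: 1.0
finger_force: 0.0
```

```bash
python3 - <<'E'
from h import *
c=snap("wrist");save(c,"plate1.png");s=robot.observe();print(s["time"],s["tcp_pos"],rot(s).round(3).tolist(),s["contact_force"])
E
```

```text
2.8 [ 0.56453447 -0.2040682   0.32456565] [[-0.964, 0.266, -0.001], [0.266, 0.964, 0.001], [0.001, 0.0, -1.0]] [-0.04308053  0.3850041  -0.01407192]
```

View pics/plate1.png

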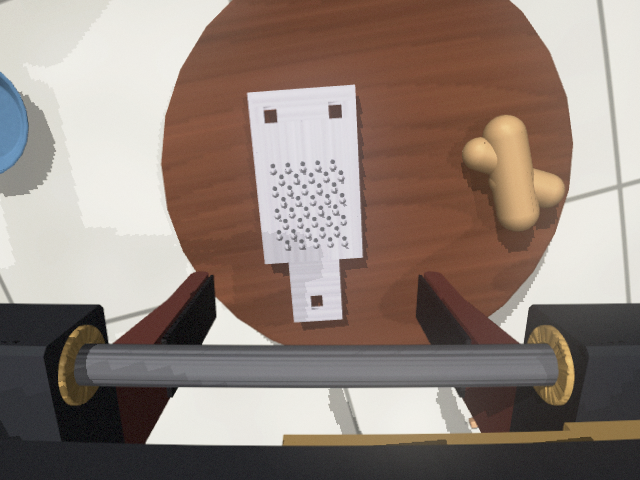

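The plate is in full view. Its wide-end corners are at (248,93) and (355,85), the shoulder corners at (362,257) and (265,264), the tongue end at (294,322) and (342,319), and the holes at (270,116), (335,111) and (317,302).

```bash
python3 - <<'E'
from h import *
from scipy.optimize import least_squares
c=load("plate1.png");hsv=cv2.cvtColor(c["color"],cv2.COLOR_RGB2HSV)
m=((hsv[...,1]<60)&(hsv[...,2]>120)).astype(np.uint8);m[:, :235]=0;m[:,375:]=0;m[:70]=0;m[330:]=0
cs,_=cv2.findContours(cv2.morphologyEx(m,cv2.MORPH_CLOSE,np.ones((15,15))),cv2.RETR_EXTERNAL,2)
k=max(cs,key=cv2.contourArea);ap=cv2.approxPolyDP(k,4,True).reshape(-1,2);print(ap.tolist())
d=((hsv[...,2]<150)&(hsv[...,1]>60)).astype(np.uint8)
H=[]
for u,v in [(335,111),(270,116),(317,302)]:
    w=d[v-11:v+12,u-11:u+12];y,x=np.nonzero(w);H.append((u-11+x.mean(),v-11+y.mean()))
print(np.round(H,1).tolist())
gray=cv2.cvtColor(c["color"],cv2.COLOR_RGB2GRAY)
g0=np.array([(355,85),(248,93),(265,264),(294,322),(342,319),(362,257)],np.float32).reshape(-1,1,2)
g=cv2.cornerSubPix(gray,g0.copy(),(4,4),(-1,-1),(3,50,.01)).reshape(-1,2);print(g.round(1).tolist())
# corner order in plate frame (image right = +y)
Lc=[(-77,33),(-77,-33),(33,-33),(77,-17),(77,17),(33,33)];Lh=[(-62,20),(-62,-20),(62,0)]
L=np.array(Lc+Lh)/1e3;uv=np.r_[g,H]
def f(p):
    x,y,a,z=p;M=np.array([[np.cos(a),-np.sin(a)],[np.sin(a),np.cos(a)]])
    return np.c_[L@M.T+[x,y],np.r_[np.full(6,z),np.full(3,z-.001)]]
r=least_squares(lambda p:(proj(c,f(p))-uv).ravel(),[.545,-.2,-.25,.043],x_scale=.01,loss="soft_l1")
print(r.x.round(4));print((proj(c,f(r.x))-uv).round(1).tolist())
s=robot.observe();Rm=rot(s)
x,y,a,z=r.x
com=np.array([x,y])+(-.010)*np.array([np.cos(a),np.sin(a)])
print("tool delta to com xy",(Rm.T@np.r_[com-s["tcp_pos"][:2],0]*1e3).round(1),"tool x yaw",np.arctan2(Rm[1,0],Rm[0,0])-np.pi, "plate yaw",a)
E
```

```text
[[354, 84], [247, 93], [264, 263], [289, 265], [295, 322], [341, 319], [339, 260], [362, 257]]
[[335.0, 110.5], [270.1, 115.7], [316.4, 300.4]]
[[354.3999938964844, 84.0999984741211], [246.60000610351562, 92.4000015258789], [264.5, 263.6000061035156], [293.5, 321.70001220703125], [342.0, 318.70001220703125], [362.20001220703125, 257.20001220703125]]
[ 0.5456 -0.2028 -0.1993  0.047 ]
[[0.2, -0.1], [-0.1, -0.3], [-0.1, 0.1], [0.0, 0.1], [0.1, 0.0], [0.2, -0.0], [-0.3, 0.6], [0.1, 0.1], [-0.1, -0.5]]
tool delta to com xy [28.6 -4.5  0. ] tool x yaw -0.2687712771885371 plate yaw -0.199264185751239
```

The fit is good to about 0.3 px: plate at (0.5456,-0.2028), yaw -0.199, top z≈0.047. Now I'll align over the centre of mass, descend and grip.

Call:
{"fn": "move_arm", "kwargs": {
  "moves": [
    [[28.5,-4.5,0],[0,0,0],1],
    [[0,0,20],[0,0,-0.07],1],
    [[0,0,35],[0,0,0],1],
    [[0,0,25],[0,0,0],1],
    [[0,0,12],[0,0,0],1],
    [[0,0,6],[0,0,0],1],
    [[0,0,4],[0,0,0],1],
    [[0,0,0],[0,0,0],1]
  ]
}}

```text
time: 3.6
tcp_pos: [0.5364, -0.2024, 0.2231]
tool_rot: [0.0, 0.1, 0.995, -0.0]
contact_force: [-0.4, -0.0, -0.1]
grip_width: 1.0
finger_force: 0.0
```

Call:
{"fn": "move_arm", "kwargs": {
  "moves": [
    [[0,0,1.5],[0,0,0],1],
    [[0,0,1],[0,0,0],1],
    [[0,0,0],[0,0,0],1]
  ]
}}

```text
time: 3.9
tcp_pos: [0.5361, -0.2027, 0.2206]
tool_rot: [0.0, 0.1, 0.995, -0.0]
contact_force: [-0.0, 0.1, -0.4]
grip_width: 0.996
finger_force: 0.0
```

Call:
{"fn": "move_arm", "kwargs": {
  "moves": [
    [[0,0,0],[0,0,0],0.7],
    [[0,0,0],[0,0,0],0.7],
    [[0,0,0],[0,0,0],0.65],
    [[0,0,0],[0,0,0],0.65],
    [[0,0,0],[0,0,0],0.65],
    [[0,0,0],[0,0,0],0.65]
  ]
}}

```text
time: 4.5
tcp_pos: [0.536, -0.2025, 0.2202]
tool_rot: [0.0, 0.1, 0.995, 0.0]
contact_force: [0.0, 0.7, 1.3]
grip_width: 0.748
finger_force: 30.0
```

Call:
{"fn": "move_arm", "kwargs": {
  "moves": [
    [[0,0,-5],[0,0,0],0.65],
    [[0,0,-15],[0,0,0],0.65],
    [[0,0,-30],[0,0,0],0.65],
    [[0,0,-35],[0,0,0],0.65],
    [[0,0,-35],[0,0,0],0.65],
    [[0,0,0],[0,0,0],0.65],
    [[0,0,0],[0,0,0],0.65]
  ]
}}

```text
time: 5.2
tcp_pos: [0.536, -0.2026, 0.3408]
tool_rot: [0.001, 0.1, 0.995, -0.0]
contact_force: [-0.2, 0.5, -2.2]
grip_width: 0.75
finger_force: 30.0
```

```bash
python3 - <<'E'
from h import *
c=snap("wrist");save(c,"held.png");s=robot.observe();print(s["time"],s["tcp_pos"],s["contact_force"],s["grip_width"])
E
```

```text
5.25 [ 0.5354876  -0.20229248  0.33958201] [-0.38616628 -0.10205916 -1.82230013] 0.7492577976940874
```

View pics/held.png

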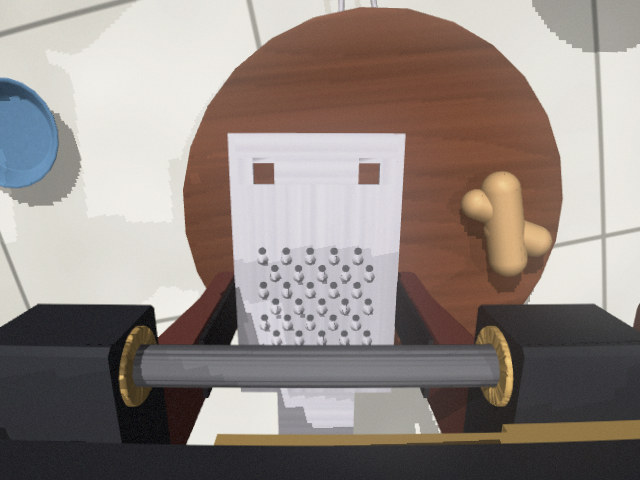

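The plate is held level. Its wide-end corners are at (229,133) and (406,134), the rear holes at (263,173) and (369,173), and the front edge at row 391. I'll fit the plate in the tool frame.

```bash
cat > fit.py <<'E'
from h import *
from scipy.optimize import least_squares
def holes(c,gs):
    hsv=cv2.cvtColor(c["color"],cv2.COLOR_RGB2HSV);d=((hsv[...,2]<150)&(hsv[...,1]>60));H=[]
    for u,v in gs:
        y,x=np.nonzero(d[v-16:v+17,u-16:u+17]);H.append((u-16+x.mean(),v-16+y.mean()))
    return H
c=load("held.png");gray=cv2.cvtColor(c["color"],cv2.COLOR_RGB2GRAY)
g=cv2.cornerSubPix(gray,np.array([(406,134),(229,133),(242,391),(395,391)],np.float32).reshape(-1,1,2),(4,4),(-1,-1),(3,50,.01)).reshape(-1,2)
H=holes(c,[(369,173),(263,173)]);print(g.round(1).tolist(),np.round(H,1).tolist())
L=np.array([(-77,33,11.5),(-77,-33,11.5),(33,-33,11.5),(33,33,11.5),(-62,20,10.5),(-62,-20,10.5)])/1e3
uv=np.r_[g,H]
c["E"]=np.linalg.inv(np.array(c["T_tool_cam"]))
F=np.diag([-1.,1,-1])  # plate axes in tool: x->-x, y->y, z->-z
def f(p): return L@(F@R.from_rotvec([p[5],p[4],p[3]]).as_matrix()).T+p[:3]
w=np.array([1,1,.4,.4,1,1])[:,None]
r=least_squares(lambda p:((proj(c,f(p))-uv)*w).ravel(),[-.01,0,.18,0,0,0],x_scale=.01)
print("origin in tool",(r.x[:3]*1e3).round(1),"yaw,pitch,roll",r.x[3:].round(4));print((proj(c,f(r.x))-uv).round(1).tolist())
E
python3 fit.py
```

```text
[[405.0, 133.39999389648438], [227.10000610351562, 132.8000030517578], [239.5, 387.20001220703125], [395.0, 391.0]] [[368.3, 173.4], [263.6, 173.4]]
origin in tool [ -9.2   0.9 185.7] yaw,pitch,roll [0.0019 0.0111 0.0339]
[[0.2, -0.5], [0.1, 0.3], [2.5, 1.3], [-4.2, 0.6], [-0.0, 0.1], [-0.1, -0.1]]
```

Call:
{"fn": "move_arm", "kwargs": {
  "moves": [
    [[2.7,18.7,0],[0,0,0],0.65],
    [[5.4,37.3,0],[0,0,0],0.65],
    [[5.4,37.3,0],[0,0,0],0.65],
    [[5.4,37.3,5],[0,0,0],0.65],
    [[5.4,37.3,5],[0,0,0],0.65],
    [[5.4,37.3,5],[0,0,0],0.65],
    [[5.4,37.3,5],[0,0,0],0.65],
    [[5.4,37.3,5],[0,0,0],0.65]
  ]
}}

```text
time: 6.05
tcp_pos: [0.5508, 0.0812, 0.3129]
tool_rot: [-0.002, 0.1, 0.995, -0.0]
contact_force: [0.9, -0.1, -1.4]
grip_width: 0.744
finger_force: 30.0
```

Call:
{"fn": "move_arm", "kwargs": {
  "moves": [
    [[5.4,37.3,5],[0,0,0],0.65],
    [[5.4,37.3,10],[0,0,0],0.65],
    [[2.7,18.7,10],[0,0,0],0.65],
    [[0,0,10],[0,0,0.07],0.65],
    [[0,0,10],[0,0,0.075],0.65],
    [[0,0,0],[0,0,0],0.65],
    [[0,0,0],[0,0,0],0.65],
    [[0,0,0],[0,0,0],0.65]
  ]
}}

```text
time: 6.85
tcp_pos: [0.5571, 0.1737, 0.2699]
tool_rot: [-0.0, 0.171, 0.985, -0.0]
contact_force: [0.6, 0.1, -1.3]
grip_width: 0.746
finger_force: 30.0
```

```bash
python3 - <<'E'
from h import *
c=snap("wrist");save(c,"hover.png");s=robot.observe();Rm=rot(s)
print(s["time"],s["tcp_pos"],np.arctan2(-Rm[1,0],-Rm[0,0]),s["contact_force"],s["grip_width"])
cv2.imwrite("pics/hoverc.png",cv2.resize(c["color"][100:230,200:440,::-1],None,fx=3,fy=3,interpolation=cv2.INTER_CUBIC))
E
```

```text
6.9 [0.55718991 0.17361425 0.27022808] -0.3441210309815768 [ 0.37352428 -0.74796161 -1.7434511 ] 0.7491227578815896
```

View pics/hoverc.png

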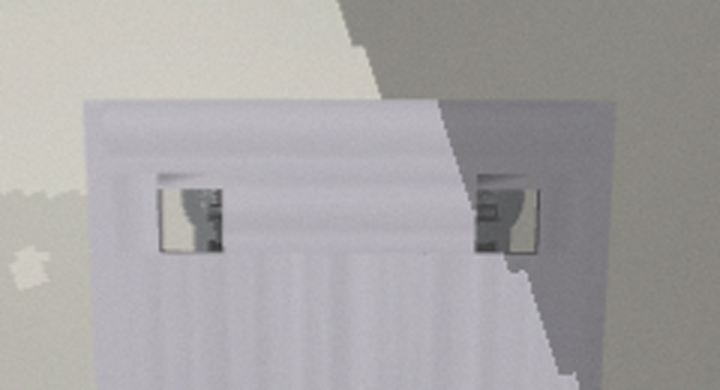

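Through the rear holes (crop (190,220) and (507,220)) I can see the outer edges of the post shoulders and parts of the tips. I'll fit those shoulder arcs to get the true offset.

```bash
cat > arc.py <<'E'
from h import *
from scipy.optimize import least_squares
c=load("hover.png");g=cv2.cvtColor(c["color"],cv2.COLOR_RGB2GRAY).astype(float)
s=robot.observe();Rm=rot(s);t=np.array(s["tcp_pos"])
E={}
for k,(a,b,sg) in {"b":(255,268,1),"a":(364,378,-1)}.items():
    pts=[]
    for v in range(165,183):
        r=g[v,a:b]; d=np.diff(r)*sg; i=np.argmin(d)
        hi,lo=(r[:max(i-1,1)].mean(),r[i+2:i+4].mean()) if sg>0 else (r[i+3:].mean(),r[max(i-2,0):i].mean())
        mid=(hi+lo)/2; j=i if sg>0 else i
        # subpixel crossing
        for q in range(max(i-2,0),min(i+3,len(r)-1)):
            if (r[q]-mid)*(r[q+1]-mid)<=0: pts.append((a+q+(mid-r[q])/(r[q+1]-r[q]),v));break
    E[k]=np.array(pts);print(k,np.round(E[k],1)[::3].tolist())
# expected holes in tool frame -> from this image: hole centres (b,a)
Ec=c["E"]; 
def circ(zr):
    W={k:(ray(c,E[k],zr)-t)@Rm*1e3 for k in E}
    def res(p):
        th=p[2];o=20*np.array([-np.sin(th)*-1,np.cos(th)]) # tool y dir
        return np.r_[np.hypot(*(W["a"][:,:2]-(p[:2]+o)).T)-7.5,np.hypot(*(W["b"][:,:2]-(p[:2]-o)).T)-7.5]
    r=least_squares(res,[52.,0,0],loss="soft_l1",f_scale=.3);return r
for zr in (.048,.050,.052,.054,.056):
    r=circ(zr);print(zr,"post mid in tool",r.x.round(2),"rms",np.sqrt(np.mean(r.fun**2)).round(3))
hz=t[2]-.1857+.0115
h=(ray(c,[(200+190.5/3-.5,100+220.5/3-.5),(200+508/3-.5,100+220.5/3-.5)],hz)-t)@Rm*1e3;print("holes tool",h.round(2).tolist())
E
python3 arc.py
```

```text
b [[260.0, 165.0], [260.3, 168.0], [261.3, 171.0], [263.2, 174.0], [264.2, 177.0], [264.3, 180.0]]
a [[374.4, 165.0], [373.7, 168.0], [372.7, 171.0], [371.3, 174.0], [369.7, 177.0], [369.7, 180.0]]
0.048 post mid in tool [5.033e+01 1.080e+00 1.000e-02] rms 0.678
0.05 post mid in tool [5.094e+01 1.070e+00 1.000e-02] rms 0.574
0.052 post mid in tool [5.156e+01 1.070e+00 1.000e-02] rms 0.544
0.054 post mid in tool [5.215e+01 1.080e+00 1.000e-02] rms 0.583
0.056 post mid in tool [5.277e+01 1.130e+00 1.000e-02] rms 0.67
holes tool [[53.16, -19.61, 174.2], [53.2, 20.59, 174.2]]
```

Call:
{"fn": "move_arm", "kwargs": {
  "moves": [
    [[0,0,8],[0,0,0],0.65],
    [[0,0,8],[0,0,0],0.65],
    [[0,0,6],[0,0,0],0.65],
    [[0,0,2],[0,0,0],0.65],
    [[0,0,0],[0,0,0],0.65],
    [[0,0,0],[0,0,0],0.65]
  ]
}}

```text
time: 7.5
tcp_pos: [0.5572, 0.1739, 0.2461]
tool_rot: [0.0, 0.172, 0.985, -0.0]
contact_force: [0.3, 0.5, -0.9]
grip_width: 0.746
finger_force: 30.0
```

```bash
python3 - <<'E'
from h import *
c=snap("wrist");save(c,"hover2.png");s=robot.observe();Rm=rot(s)
print(s["time"],s["tcp_pos"],np.arctan2(-Rm[1,0],-Rm[0,0]),s["contact_force"],s["grip_width"])
I=c["color"][:,:,::-1]
o=np.hstack([cv2.resize(I[150:195,240:285],None,fx=8,fy=8,interpolation=cv2.INTER_CUBIC),cv2.resize(I[150:195,347:392],None,fx=8,fy=8,interpolation=cv2.INTER_CUBIC)])
cv2.imwrite("pics/h2c.png",cv2.convertScaleAbs(o,alpha=1.6))
E
```

```text
7.55 [0.55723586 0.17390685 0.24629181] -0.34475271220858034 [-0.40429747  0.08868609 -0.52946616] 0.7495591123588626
```

View pics/h2c.png

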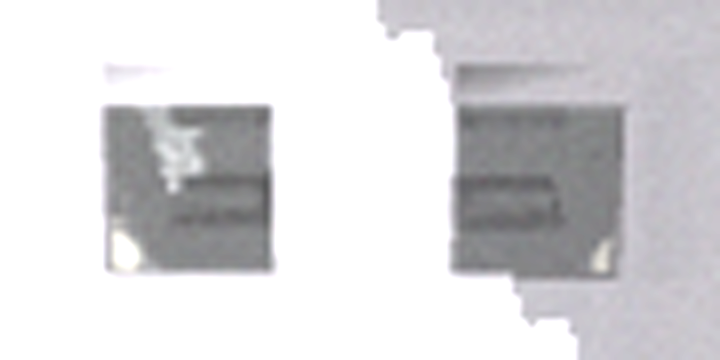

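The rear tips' front taper faces show as dark bands: left x 178–271, rows 180–220, and right x 455–562 in the crop. The tip depth gives a rear shoulder of about 0.052. Next, the x offset.

```bash
python3 - <<'E'
from h import *
c=load("hover2.png");s=robot.observe();Rm=rot(s);t=np.array(s["tcp_pos"])
T=lambda uv,z:((ray(c,uv,z)-t)@Rm*1e3).round(2)[:,:2].tolist()
q=lambda x,y:(240+(x+.5)/8-.5 if x<360 else 347+(x-360+.5)/8-.5,150+(y+.5)/8-.5)
print("tip top front edge (axis-2):",T([q(188,181),q(553,181)],.0598))
print("tip base front edge (axis-3.4):",T([q(175,219),q(563,219)],.052))
zt=t[2]-.1857+.0115
print("holes",T([q(187.5,187.5),q(538.5,189)],zt), "corner check rows", T([q(187.5,104),q(187.5,271)],zt))
# rear end edge of plate & shoulder outline vs hole for check
E
```

```text
tip top front edge (axis-2): [[52.25, -21.19], [52.28, 23.0]]
tip base front edge (axis-3.4): [[49.54, -22.98], [49.58, 24.66]]
holes [[53.0, -19.6], [52.96, 20.66]] corner check rows [[56.92, -19.49], [49.04, -19.72]]
```

Call:
{"fn": "move_arm", "kwargs": {
  "moves": [
    [[0.3,0.4,1],[0,0,0],0.65],
    [[0,0,2],[0,0,0],0.65],
    [[0,0,1.5],[0,0,0],0.65],
    [[0,0,1],[0,0,0],0.65],
    [[0,0,0],[0,0,0],0.65]
  ]
}}

```text
time: 8.05
tcp_pos: [0.5568, 0.1743, 0.2404]
tool_rot: [-0.0, 0.172, 0.985, -0.0]
contact_force: [-0.2, -0.5, -1.8]
grip_width: 0.75
finger_force: 30.0
```

Call:
{"fn": "move_arm", "kwargs": {
  "moves": [
    [[0,0,1],[0,0,0],0.65],
    [[0,0,1],[0,0,0],0.65],
    [[0,0,0],[0,0,0],0.65]
  ]
}}

```text
time: 8.35
tcp_pos: [0.5569, 0.1743, 0.2385]
tool_rot: [-0.0, 0.172, 0.985, -0.0]
contact_force: [0.8, 0.3, -1.4]
grip_width: 0.75
finger_force: 30.0
```

Call:
{"fn": "move_arm", "kwargs": {
  "moves": [
    [[0,0,1],[0,0,0],0.65],
    [[0,0,0.5],[0,0,0],0.65],
    [[0,0,0],[0,0,0],0.65]
  ]
}}

```text
time: 8.65
tcp_pos: [0.5569, 0.1743, 0.237]
tool_rot: [-0.0, 0.172, 0.985, -0.0]
contact_force: [-0.0, -0.5, -1.2]
grip_width: 0.748
finger_force: 30.0
```

Call:
{"fn": "move_arm", "kwargs": {
  "moves": [
    [[0,0,1],[0,0,0],0.65],
    [[0,0,0],[0,0,0],0.65]
  ]
}}

```text
time: 8.85
tcp_pos: [0.5569, 0.1743, 0.236]
tool_rot: [-0.0, 0.172, 0.985, -0.0]
contact_force: [-0.0, -0.1, -0.2]
grip_width: 0.751
finger_force: 30.0
```

Call:
{"fn": "move_arm", "kwargs": {
  "moves": [
    [[0,0,0.7],[0,0,0],0.65],
    [[0,0,0],[0,0,0],0.65]
  ]
}}

```text
time: 9.05
tcp_pos: [0.5569, 0.1743, 0.2354]
tool_rot: [-0.0, 0.172, 0.985, -0.0]
contact_force: [1.1, 0.1, -1.0]
grip_width: 0.748
finger_force: 30.0
```

Call:
{"fn": "move_arm", "kwargs": {
  "moves": [
    [[0,0,0.7],[0,0,0],0.65],
    [[0,0,0],[0,0,0],0.65]
  ]
}}

```text
time: 9.25
tcp_pos: [0.5569, 0.1743, 0.2347]
tool_rot: [-0.0, 0.172, 0.985, -0.0]
contact_force: [-0.0, -0.5, -1.0]
grip_width: 0.748
finger_force: 30.0
```

Call:
{"fn": "move_arm", "kwargs": {
  "moves": [
    [[0,0,0.7],[0,0,0],0.65],
    [[0,0,0],[0,0,0],0.65]
  ]
}}

```text
time: 9.45
tcp_pos: [0.5569, 0.1744, 0.234]
tool_rot: [-0.0, 0.172, 0.985, -0.0]
contact_force: [-0.3, -0.6, -1.6]
grip_width: 0.747
finger_force: 30.0
```

Call:
{"fn": "move_arm", "kwargs": {
  "moves": [
    [[0,0,0.7],[0,0,0],0.65],
    [[0,0,0],[0,0,0],0.65]
  ]
}}

```text
time: 9.65
tcp_pos: [0.5568, 0.1744, 0.2333]
tool_rot: [-0.0, 0.172, 0.985, -0.0]
contact_force: [-0.6, -0.1, 0.3]
grip_width: 0.749
finger_force: 30.0
```

Call:
{"fn": "move_arm", "kwargs": {
  "moves": [
    [[0,0,0.7],[0,0,0],0.65],
    [[0,0,0],[0,0,0],0.65]
  ]
}}

```text
time: 9.85
tcp_pos: [0.5569, 0.1744, 0.233]
tool_rot: [0.0, 0.172, 0.985, -0.0]
contact_force: [-2.2, 0.6, 3.2]
grip_width: 0.749
finger_force: 30.0
```

```bash
python3 - <<'E'
from h import *
s=robot.observe();Rm=rot(s)
print("F tool",(Rm.T@s["contact_force"]).round(2),"M tool",(Rm.T@s["torque"]).round(3),"M raw",s["torque"].round(3))
E
```

```text
F tool [ 2.29 -0.15 -3.24] M tool [ 0.021  0.372 -0.038] M raw [0.106 0.357 0.038]
```

Call:
{"fn": "move_arm", "kwargs": {
  "moves": [
    [[0,0,0.7],[0,0,0],0.65],
    [[0,0,0],[0,0,0],0.65],
    [[0,0,0],[0,0,0],0.65]
  ]
}}

```text
time: 10.15
tcp_pos: [0.557, 0.1744, 0.2327]
tool_rot: [0.0, 0.172, 0.985, 0.0]
contact_force: [-2.8, 0.5, 8.3]
grip_width: 0.75
finger_force: 30.0
```

```bash
python3 - <<'E'
from h import *
s=robot.observe();Rm=rot(s)
print(s["tcp_pos"],"F tool",(Rm.T@s["contact_force"]).round(2),"M tool",(Rm.T@s["torque"]).round(3))
c=snap("wrist");save(c,"on.png")
s=robot.observe()
print("F tool",(Rm.T@s["contact_force"]).round(2),"M tool",(Rm.T@s["torque"]).round(3))
E
sed -i 's/"held.png"/__import__("sys").argv[1]/; s/(242,391),(395,391)/(242,391),(395,391)/' fit.py; python3 fit.py held.png | head -1; python3 fit.py on.png|head -1;python3 fit.py hover2.png|head -1
```

```text
[0.55697549 0.17440508 0.23271103] F tool [ 2.79 -0.52 -8.33] M tool [ 0.11   0.553 -0.098]
F tool [ 2.43 -2.02 -7.74] M tool [0.146 0.602 0.003]
[[405.0, 133.39999389648438], [227.10000610351562, 132.8000030517578], [239.5, 387.20001220703125], [395.0, 391.0]] [[368.3, 173.4], [263.6, 173.4]]
[[405.29998779296875, 133.1999969482422], [226.6999969482422, 132.89999389648438], [239.1999969482422, 387.20001220703125], [395.0, 391.0]] [[nan, nan], [nan, nan]]
[[404.6000061035156, 133.39999389648438], [227.39999389648438, 133.0], [239.10000610351562, 387.20001220703125], [395.0, 391.0]] [[nan, nan], [nan, nan]]fit.py:6: RuntimeWarning: Mean of empty slice.
  y,x=np.nonzero(d[v-16:v+17,u-16:u+17]);H.append((u-16+x.mean(),v-16+y.mean()))
  ret = ret.dtype.type(ret / rcount)
Traceback (most recent call last):
  File "fit.py", line 17, in <module>
    r=least_squares(lambda p:((proj(c,f(p))-uv)*w).ravel(),[-.01,0,.18,0,0,0],x_scale=.01)
ValueError: Residuals are not finite in the initial point.
fit.py:6: RuntimeWarning: Mean of empty slice.
  y,x=np.nonzero(d[v-16:v+17,u-16:u+17]);H.append((u-16+x.mean(),v-16+y.mean()))
  ret = ret.dtype.type(ret / rcount)
Traceback (most recent call last):
  File "fit.py", line 17, in <module>
    r=least_squares(lambda p:((proj(c,f(p))-uv)*w).ravel(),[-.01,0,.18,0,0,0],x_scale=.01)
ValueError: Residuals are not finite in the initial point.
```

Rear and front both seem to carry load. I'll ease off slightly, then release.

Call:
{"fn": "move_arm", "kwargs": {
  "moves": [
    [[0,0,-0.5],[0,0,0],0.65],
    [[0,0,0],[0,0,0],0.8],
    [[0,0,0],[0,0,0],0.9],
    [[0,0,0],[0,0,0],1],
    [[0,0,0],[0,0,0],1],
    [[0,0,0],[0,0,0],1]
  ]
}}

```text
time: 10.8
tcp_pos: [0.557, 0.1743, 0.2323]
tool_rot: [-0.0, 0.172, 0.985, -0.0]
contact_force: [0.7, 0.7, -0.8]
grip_width: 0.997
finger_force: 0.0
```

Call:
{"fn": "move_arm", "kwargs": {
  "moves": [
    [[0,0,-5],[0,0,0],1],
    [[0,0,-25],[0,0,0],1],
    [[20,0,-30],[0,0,0],1],
    [[-40,0,-20],[0,0,0],1],
    [[-35,0,-5],[0,0,0],1],
    [[0,0,0],[0,0,0],0],
    [[0,0,0],[0,0,0],0],
    [[0,0,0],[0,0,0],0]
  ]
}}

```text
time: 11.6
tcp_pos: [0.6075, 0.1559, 0.3168]
tool_rot: [-0.001, 0.172, 0.985, -0.0]
contact_force: [-0.3, 0.3, -1.1]
grip_width: 0.764
finger_force: 0.0
```

```bash
python3 - <<'E'
from h import *
c=snap("wrist");save(c,"placed.png");s=robot.observe();Rm=rot(s)
print(s["time"],s["tcp_pos"],np.arctan2(-Rm[1,0],-Rm[0,0]),s["contact_force"],s["grip_width"])
E
```

```text
11.65 [0.60738083 0.15601984 0.31673912] -0.34445205494216685 [-1.28128605 -0.70422134  0.26462452] 0.7245803767915868
```

View pics/placed.png

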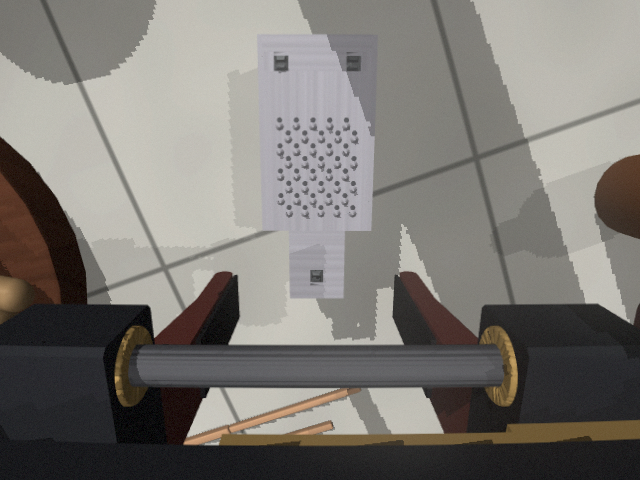

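All three holes, at (281,63), (353,63) and (316,276), show grey post tips, so the plate lies on the posts. Next I'll fit its pose for the press points.

```bash
cat > fp.py <<'E'
import sys
from h import *
from scipy.optimize import least_squares
def fit(c,g0,p0):
    gray=cv2.cvtColor(c["color"],cv2.COLOR_RGB2GRAY)
    g=cv2.cornerSubPix(gray,np.array(g0,np.float32).reshape(-1,1,2),(4,4),(-1,-1),(3,50,.01)).reshape(-1,2)
    L=np.array([(-77,33,11.5),(-77,-33,11.5),(33,-33,11.5),(77,-17,11.5),(77,17,11.5),(33,33,11.5)])/1e3
    f=lambda p:L@R.from_euler("ZYX",p[3:]).as_matrix().T+p[:3]
    r=least_squares(lambda p:np.r_[(proj(c,f(np.r_[p,0]))-g).ravel()],p0,x_scale=.01,loss="soft_l1")
    return r.x,(proj(c,f(np.r_[r.x,0]))-g)
if __name__=="__main__":
    c=load("placed.png");p,e=fit(c,[(377,36),(258,35),(262,231),(290,298),(344,298),(371,230)],[.5657,.1714,.05,-.344,0])
    print(p.round(4),e.round(1).tolist())
    Rp=R.from_euler("ZYX",np.r_[p[3:],0]).as_matrix();s=robot.observe();Rm=rot(s)
    for n,q in {"a":(-46,19),"b":(-46,-19),"c":(46,0)}.items():
        w=Rp@(np.r_[q,11.5]/1e3)+p[:3];d=Rm.T@(w-s["tcp_pos"])*1e3;print(n,w.round(4),"tool delta",d.round(1),"tip gap z",(d[2]-182).round(1))
    for n,q in {"a":(-62,20,9),"c":(62,0,9)}.items(): print("underside at",n,(Rp@(np.array(q)/1e3)+p[:3])[2].round(4))
E
python3 fp.py
```

```text
[ 0.5657  0.1715  0.0479 -0.3461  0.0047] [[0.3, -0.1], [-0.3, 0.4], [0.1, -0.8], [0.2, 0.1], [-0.2, 0.2], [0.0, 0.1]]
a [0.5289 0.205  0.0596] tool delta [ 89.8  19.9 257.3] tip gap z 75.3
b [0.516  0.1692 0.0596] tool delta [ 89.8 -18.1 257.4] tip gap z 75.4
c [0.609  0.1559 0.0592] tool delta [ -2.2   0.7 257.6] tip gap z 75.6
underside at a 0.0572
underside at c 0.0566
```

Call:
{"fn": "move_arm", "kwargs": {
  "moves": [
    [[-2,0.7,20],[0,0,0],0],
    [[0,0,30],[0,0,0],0],
    [[0,0,14],[0,0,0],0],
    [[0,0,6],[0,0,0],0],
    [[0,0,0],[0,0,0],0],
    [[0,0,0],[0,0,0],0]
  ]
}}

```text
time: 12.25
tcp_pos: [0.6111, 0.1559, 0.2482]
tool_rot: [0.0, 0.171, 0.985, 0.0]
contact_force: [1.2, -1.1, 0.3]
grip_width: 0.173
finger_force: 0.0
```

Call:
{"fn": "move_arm", "kwargs": {
  "moves": [
    [[0,0,1],[0,0,0],0],
    [[0,0,1],[0,0,0],0],
    [[0,0,0.7],[0,0,0],0],
    [[0,0,0.7],[0,0,0],0],
    [[0,0,0],[0,0,0],0]
  ]
}}

```text
time: 12.75
tcp_pos: [0.6108, 0.1557, 0.244]
tool_rot: [-0.0, 0.172, 0.985, -0.0]
contact_force: [-0.1, -0.3, -0.3]
grip_width: 0.005
finger_force: 0.0
```

Call:
{"fn": "move_arm", "kwargs": {
  "moves": [
    [[0,0,0.5],[0,0,0],0],
    [[0,0,0.5],[0,0,0],0],
    [[0,0,0],[0,0,0],0]
  ]
}}

```text
time: 13.05
tcp_pos: [0.6108, 0.1557, 0.2429]
tool_rot: [-0.0, 0.172, 0.985, -0.0]
contact_force: [-0.1, 0.2, 1.1]
grip_width: 0.006
finger_force: 0.0
```

Call:
{"fn": "move_arm", "kwargs": {
  "moves": [
    [[2,0,0],[0,0,0],0],
    [[0,0,0.5],[0,0,0],0],
    [[0,0,0.5],[0,0,0],0],
    [[0,0,0],[0,0,0],0]
  ]
}}

```text
time: 13.45
tcp_pos: [0.6089, 0.1565, 0.2423]
tool_rot: [-0.0, 0.172, 0.985, -0.0]
contact_force: [-1.6, 0.3, 3.0]
grip_width: 0.004
finger_force: 1.5
```

Call:
{"fn": "move_arm", "kwargs": {
  "moves": [
    [[0,0,0.5],[0,0,0],0],
    [[0,0,0.5],[0,0,0],0],
    [[0,0,0],[0,0,0],0]
  ]
}}

```text
time: 13.75
tcp_pos: [0.6091, 0.1565, 0.2415]
tool_rot: [0.0, 0.172, 0.985, 0.0]
contact_force: [-1.5, 0.2, 5.8]
grip_width: 0.003
finger_force: 2.8
```

Call:
{"fn": "move_arm", "kwargs": {
  "moves": [
    [[0,0,0.4],[0,0,0],0],
    [[0,0,0.4],[0,0,0],0],
    [[0,0,0],[0,0,0],0]
  ]
}}

```text
time: 14.05
tcp_pos: [0.6092, 0.1564, 0.2406]
tool_rot: [0.0, 0.172, 0.985, 0.0]
contact_force: [0.2, -0.7, -0.1]
grip_width: 0.005
finger_force: 0.0
```

Call:
{"fn": "move_arm", "kwargs": {
  "moves": [
    [[0,0,0.4],[0,0,0],0],
    [[0,0,0],[0,0,0],0]
  ]
}}

```text
time: 14.25
tcp_pos: [0.609, 0.1564, 0.2396]
tool_rot: [0.0, 0.172, 0.985, -0.0]
contact_force: [0.6, -0.1, 2.1]
grip_width: 0.004
finger_force: 0.5
```

Call:
{"fn": "move_arm", "kwargs": {
  "moves": [
    [[0,0,0.4],[0,0,0],0],
    [[0,0,0],[0,0,0],0]
  ]
}}

```text
time: 14.45
tcp_pos: [0.6091, 0.1564, 0.2396]
tool_rot: [0.0, 0.172, 0.985, -0.0]
contact_force: [0.1, -0.3, 2.5]
grip_width: 0.006
finger_force: 1.4
```

Call:
{"fn": "move_arm", "kwargs": {
  "moves": [
    [[0,0,0.4],[0,0,0],0],
    [[0,0,0],[0,0,0],0]
  ]
}}

```text
time: 14.65
tcp_pos: [0.6091, 0.1564, 0.2394]
tool_rot: [0.0, 0.172, 0.985, -0.0]
contact_force: [-0.3, -0.6, 5.2]
grip_width: 0.004
finger_force: 2.7
```

Call:
{"fn": "move_arm", "kwargs": {
  "moves": [
    [[0,0,0.4],[0,0,0],0],
    [[0,0,0],[0,0,0],0]
  ]
}}

```text
time: 14.85
tcp_pos: [0.6091, 0.1564, 0.2394]
tool_rot: [0.0, 0.172, 0.985, -0.0]
contact_force: [-1.7, -0.4, 7.5]
grip_width: 0.001
finger_force: 4.0
```

Call:
{"fn": "move_arm", "kwargs": {
  "moves": [
    [[0,0,0.3],[0,0,0],0],
    [[0,0,0],[0,0,0],0]
  ]
}}

```text
time: 15.05
tcp_pos: [0.609, 0.1564, 0.2393]
tool_rot: [0.0, 0.171, 0.985, -0.0]
contact_force: [-2.3, -1.1, 9.9]
grip_width: 0.008
finger_force: 4.9
```

Call:
{"fn": "move_arm", "kwargs": {
  "moves": [
    [[0,0,0.3],[0,0,0],0],
    [[0,0,0],[0,0,0],0]
  ]
}}

```text
time: 15.25
tcp_pos: [0.609, 0.1564, 0.2393]
tool_rot: [0.0, 0.172, 0.985, 0.0]
contact_force: [-3.1, -1.0, 11.5]
grip_width: 0.004
finger_force: 5.9
```

Call:
{"fn": "move_arm", "kwargs": {
  "moves": [
    [[0,0,0.4],[0,0,0],0],
    [[0,0,0.3],[0,0,0],0],
    [[0,0,0],[0,0,0],0]
  ]
}}

```text
time: 15.55
tcp_pos: [0.609, 0.1564, 0.2392]
tool_rot: [0.0, 0.171, 0.985, 0.0]
contact_force: [-4.7, -1.8, 16.4]
grip_width: 0.005
finger_force: 8.2
```

Call:
{"fn": "move_arm", "kwargs": {
  "moves": [
    [[0,0,-6],[0,0,0],0],
    [[0,0,-12],[0,0,0],0],
    [[40,10,0],[0,0,0],0],
    [[50,9,0],[0,0,0],0],
    [[0,0,0],[0,0,0],0],
    [[0,0,0],[0,0,0],0],
    [[0,0,0],[0,0,0],0]
  ]
}}

```text
time: 16.25
tcp_pos: [0.5325, 0.2043, 0.2559]
tool_rot: [0.001, 0.171, 0.985, 0.0]
contact_force: [-0.4, -0.1, 0.2]
grip_width: 0.007
finger_force: 0.0
```

Call:
{"fn": "move_arm", "kwargs": {
  "moves": [
    [[3.5,-0.5,6],[0,0,0],0],
    [[0,0,4],[0,0,0],0],
    [[0,0,1],[0,0,0],0],
    [[0,0,0],[0,0,0],0]
  ]
}}

```text
time: 16.65
tcp_pos: [0.5281, 0.2047, 0.2438]
tool_rot: [-0.0, 0.172, 0.985, -0.0]
contact_force: [0.0, 0.3, -0.5]
grip_width: 0.007
finger_force: 0.0
```

Call:
{"fn": "move_arm", "kwargs": {
  "moves": [
    [[0,0,0.5],[0,0,0],0],
    [[0,0,0.5],[0,0,0],0],
    [[0,0,0.5],[0,0,0],0],
    [[0,0,0],[0,0,0],0]
  ]
}}

```text
time: 17.05
tcp_pos: [0.5279, 0.2051, 0.2429]
tool_rot: [0.0, 0.172, 0.985, -0.0]
contact_force: [0.4, -0.6, -0.2]
grip_width: 0.007
finger_force: 0.0
```

Call:
{"fn": "move_arm", "kwargs": {
  "moves": [
    [[0,0,0.5],[0,0,0],0],
    [[0,0,0.5],[0,0,0],0],
    [[0,0,0],[0,0,0],0]
  ]
}}

```text
time: 17.35
tcp_pos: [0.528, 0.2051, 0.2419]
tool_rot: [0.0, 0.172, 0.985, 0.0]
contact_force: [-0.1, -0.3, 0.5]
grip_width: 0.002
finger_force: 0.4
```

Call:
{"fn": "move_arm", "kwargs": {
  "moves": [
    [[-1.5,0,-0.3],[0,0,0],0],
    [[0,0,0.5],[0,0,0],0],
    [[0,0,0.4],[0,0,0],0],
    [[0,0,0],[0,0,0],0]
  ]
}}

```text
time: 17.75
tcp_pos: [0.5296, 0.2045, 0.2415]
tool_rot: [0.0, 0.172, 0.985, 0.0]
contact_force: [0.1, -1.1, 3.1]
grip_width: 0.005
finger_force: 1.7
```

Call:
{"fn": "move_arm", "kwargs": {
  "moves": [
    [[0,0,0.5],[0,0,0],0],
    [[0,0,0],[0,0,0],0]
  ]
}}

```text
time: 17.95
tcp_pos: [0.5295, 0.2046, 0.2411]
tool_rot: [0.0, 0.172, 0.985, 0.0]
contact_force: [0.3, -0.4, 4.8]
grip_width: 0.01
finger_force: 2.6
```

Call:
{"fn": "move_arm", "kwargs": {
  "moves": [
    [[0,0,0.4],[0,0,0],0],
    [[0,0,0],[0,0,0],0]
  ]
}}

```text
time: 18.15
tcp_pos: [0.5295, 0.2046, 0.2409]
tool_rot: [0.0, 0.172, 0.985, 0.0]
contact_force: [-0.1, -0.1, 6.6]
grip_width: 0.004
finger_force: 3.2
```

Call:
{"fn": "move_arm", "kwargs": {
  "moves": [
    [[0,0,0.4],[0,0,0],0],
    [[0,0,0],[0,0,0],0]
  ]
}}

```text
time: 18.35
tcp_pos: [0.5295, 0.2046, 0.24]
tool_rot: [0.0, 0.172, 0.985, 0.0]
contact_force: [0.4, -0.7, 3.2]
grip_width: 0.006
finger_force: 1.7
```

Call:
{"fn": "move_arm", "kwargs": {
  "moves": [
    [[0,0,0.4],[0,0,0],0],
    [[0,0,0],[0,0,0],0]
  ]
}}

```text
time: 18.55
tcp_pos: [0.5295, 0.2046, 0.2399]
tool_rot: [0.0, 0.172, 0.985, 0.0]
contact_force: [-0.7, 1.0, 4.9]
grip_width: 0.005
finger_force: 3.0
```

Call:
{"fn": "move_arm", "kwargs": {
  "moves": [
    [[0,0,0.4],[0,0,0],0],
    [[0,0,0],[0,0,0],0]
  ]
}}

```text
time: 18.75
tcp_pos: [0.5295, 0.2046, 0.2398]
tool_rot: [0.0, 0.172, 0.985, 0.0]
contact_force: [-1.0, -1.0, 8.7]
grip_width: 0.01
finger_force: 4.3
```

Call:
{"fn": "move_arm", "kwargs": {
  "moves": [
    [[0,0,0.4],[0,0,0],0],
    [[0,0,0],[0,0,0],0]
  ]
}}

```text
time: 18.95
tcp_pos: [0.5296, 0.2046, 0.2397]
tool_rot: [0.0, 0.172, 0.985, 0.0]
contact_force: [-1.4, -0.4, 11.6]
grip_width: 0.004
finger_force: 5.8
```

Call:
{"fn": "move_arm", "kwargs": {
  "moves": [
    [[0,0,0.4],[0,0,0],0],
    [[0,0,0],[0,0,0],0]
  ]
}}

```text
time: 19.15
tcp_pos: [0.5295, 0.2046, 0.2396]
tool_rot: [0.0, 0.171, 0.985, 0.0]
contact_force: [-3.1, -1.2, 14.6]
grip_width: 0.006
finger_force: 7.2
```

Call:
{"fn": "move_arm", "kwargs": {
  "moves": [
    [[0,0,0.4],[0,0,0],0],
    [[0,0,0],[0,0,0],0]
  ]
}}

```text
time: 19.35
tcp_pos: [0.5295, 0.2046, 0.2395]
tool_rot: [0.001, 0.172, 0.985, 0.0]
contact_force: [-3.3, -1.1, 17.5]
grip_width: 0.008
finger_force: 8.7
```

Call:
{"fn": "move_arm", "kwargs": {
  "moves": [
    [[0,0,-6],[0,0,0],0],
    [[0,0,-8],[0,0,0],0],
    [[0,-38,0],[0,0,0],0],
    [[0,0,4],[0,0,0],0],
    [[0,0,3],[0,0,0],0],
    [[0,0,0],[0,0,0],0],
    [[0,0,0],[0,0,0],0]
  ]
}}

```text
time: 20.05
tcp_pos: [0.5168, 0.1693, 0.2448]
tool_rot: [-0.0, 0.171, 0.985, 0.0]
contact_force: [-0.0, 0.2, 0.3]
grip_width: 0.008
finger_force: 0.0
```

Call:
{"fn": "move_arm", "kwargs": {
  "moves": [
    [[0,0,1],[0,0,0],0],
    [[0,0,1],[0,0,0],0],
    [[0,0,0.5],[0,0,0],0],
    [[0,0,0],[0,0,0],0]
  ]
}}

```text
time: 20.45
tcp_pos: [0.5164, 0.1689, 0.2424]
tool_rot: [-0.0, 0.171, 0.985, -0.0]
contact_force: [-0.6, -0.3, 0.2]
grip_width: 0.006
finger_force: 0.0
```

Call:
{"fn": "move_arm", "kwargs": {
  "moves": [
    [[0,0,0.5],[0,0,0],0],
    [[0,0,0.5],[0,0,0],0],
    [[0,0,0],[0,0,0],0]
  ]
}}

```text
time: 20.75
tcp_pos: [0.5165, 0.1688, 0.2416]
tool_rot: [-0.0, 0.172, 0.985, 0.0]
contact_force: [-0.8, 1.0, 2.1]
grip_width: 0.004
finger_force: 1.2
```

Call:
{"fn": "move_arm", "kwargs": {
  "moves": [
    [[0,0,0.5],[0,0,0],0],
    [[0,0,0.3],[0,0,0],0],
    [[0,0,0],[0,0,0],0]
  ]
}}

```text
time: 21.05
tcp_pos: [0.5164, 0.1688, 0.2409]
tool_rot: [0.0, 0.172, 0.985, 0.0]
contact_force: [-1.5, 0.3, 6.0]
grip_width: 0.004
finger_force: 2.5
```

Call:
{"fn": "move_arm", "kwargs": {
  "moves": [
    [[0,0,0.4],[0,0,0],0],
    [[0,0,0],[0,0,0],0]
  ]
}}

```text
time: 21.25
tcp_pos: [0.5165, 0.1687, 0.2401]
tool_rot: [-0.0, 0.172, 0.985, -0.0]
contact_force: [-0.5, 0.9, 1.0]
grip_width: 0.007
finger_force: 0.0
```

Call:
{"fn": "move_arm", "kwargs": {
  "moves": [
    [[0,0,0.4],[0,0,0],0],
    [[0,0,0],[0,0,0],0]
  ]
}}

```text
time: 21.45
tcp_pos: [0.5165, 0.1687, 0.2397]
tool_rot: [-0.0, 0.172, 0.985, -0.0]
contact_force: [1.3, 0.6, 0.3]
grip_width: 0.003
finger_force: 0.2
```

Call:
{"fn": "move_arm", "kwargs": {
  "moves": [
    [[0,0,0.4],[0,0,0],0],
    [[0,0,0],[0,0,0],0]
  ]
}}

```text
time: 21.65
tcp_pos: [0.5165, 0.1687, 0.2396]
tool_rot: [0.0, 0.171, 0.985, -0.0]
contact_force: [-0.7, -1.0, 3.5]
grip_width: 0.006
finger_force: 1.7
```

Call:
{"fn": "move_arm", "kwargs": {
  "moves": [
    [[0,0,0.4],[0,0,0],0],
    [[0,0,0.4],[0,0,0],0],
    [[0,0,0],[0,0,0],0]
  ]
}}

```text
time: 21.95
tcp_pos: [0.5165, 0.1687, 0.2394]
tool_rot: [0.0, 0.171, 0.985, -0.0]
contact_force: [-3.0, -0.9, 10.5]
grip_width: 0.002
finger_force: 5.3
```

Call:
{"fn": "move_arm", "kwargs": {
  "moves": [
    [[0,0,0.4],[0,0,0],0],
    [[0,0,0.4],[0,0,0],0],
    [[0,0,0],[0,0,0],0]
  ]
}}

```text
time: 22.25
tcp_pos: [0.5165, 0.1687, 0.2393]
tool_rot: [0.0, 0.171, 0.985, -0.0]
contact_force: [-4.1, -1.7, 17.9]
grip_width: 0.006
finger_force: 8.7
```

Call:
{"fn": "move_arm", "kwargs": {
  "moves": [
    [[0,0,-6],[0,0,0],0],
    [[0,0,-30],[0,0,0],0],
    [[-30,20,-40],[0,0,0],0],
    [[-30,0,-5],[0,0,0],0],
    [[-30,0,0],[0,0,0],0],
    [[0,0,0],[0,0,0],0],
    [[0,0,0],[0,0,0],0],
    [[0,0,0],[0,0,0],0]
  ]
}}

```text
time: 23.05
tcp_pos: [0.6042, 0.1567, 0.3152]
tool_rot: [-0.001, 0.172, 0.985, -0.0]
contact_force: [-0.3, 0.6, 0.1]
grip_width: 0.006
finger_force: 0.0
```

```bash
python3 - <<'E'
from fp import *
c0=load("placed.png");c=snap("wrist");save(c,"done.png");s=robot.observe();print(s["time"],s["tcp_pos"])
Rp=R.from_euler("Z",-.346).as_matrix();L=np.array([(-77,33,11.5),(-77,-33,11.5),(33,-33,11.5),(77,-17,11.5),(77,17,11.5),(33,33,11.5)])/1e3
g=proj(c,L@Rp.T+[.5657,.1715,.0445])
p,e=fit(c,g,[.5657,.1714,.045,-.344,0]);print(p.round(4),e.round(1).tolist())
Rf=R.from_euler("ZYX",np.r_[p[3:],0]).as_matrix()
for q in [(-62,20,9),(62,0,9)]: print((Rf@(np.array(q)/1e3)+p[:3])[2].round(4))
# grey barb pixels: share of dark pixels in and around each hole, row extents
hs=cv2.cvtColor(c["color"],cv2.COLOR_RGB2GRAY).astype(int)
for q in [(-62,20,11.5),(-62,-20,11.5),(62,0,11.5)]:
    u,v=proj(c,[Rf@(np.array(q)/1e3)+p[:3]])[0].round().astype(int)
    w=hs[v-14:v+15:2,u-12:u+13:2];print(u,v);print("\n".join(" ".join("%3d"%x for x in r) for r in w))
E
```

```text
23.1 [0.60413856 0.15681655 0.31533886]
[ 0.5656  0.1719  0.0455 -0.347  -0.0339] [[-0.3, -0.7], [0.3, 0.4], [0.1, -0.3], [0.1, 1.3], [-1.9, -1.8], [0.8, 0.6]]
0.0524
0.0566
354 70
137 136 134 136 133 135 132 133 135 134 134 135 132
133 134 133 113 114 117 116 119 120 131 132 131 131
131 132 131  92  84  85  85  86  89 133 134 129 128
138 135 128  83  85  84  82  82  85 112 133 131 129
134 139 122  72  80  84  86  85  82  86 134 130 129
135 136 124  69  66  68  67  72  71  88 132 128 130
129 134 134  82  83  83  82  86  96  91 134 129 129
131 132 132 105 105 103  89  97  97  88 132 130 129
132 134 134 105  87  95  97  96  86  91 133 131 129
173 133 121  69  76  79  73  77  79  89 134 125 132
182 132 116  73  70  74  71  70  75  89 131 129 132
187 133 133 134 128 130 132 130 133 132 131 133 135
185 181 137 138 134 134 135 136 133 135 137 131 136
186 185 138 138 132 133 135 134 135 134 135 134 137
188 189 137 185 134 134 134 133 134 134 135 134 136
283 69
190 192 193 193 192 194 192 191 192 192 193 193 190
189 188 187 185 185 184 186 190 189 187 190 190 188
188 195 173 134 135 134 133 
[... 735 characters left out ...]
 165 164 166 182 179 182
159 163 162 161 162 162 161 163 162 161 172 173 175
 71  70  82 155 157 158 156 160 117  79  69  70  68
 68  68  66  72  85  90  82  92  68  64  71  69  70
 70  64  68  65  52  68  57  59  67  65  66  71  66
 68  65  67  67  55  72  57  59  63  68  65  65  70
 67  69  67  64  46  74  61  50  67  63  70  68  67
 66  67  61  64  47  54  51  48  65  64  67  68  66
 67  67  64  60  50  64  48  47  65  67  65  64  67
 62  68  64  55  49  64  53  47  65  65  65  64  65
 61  64  64  56  50  56  48  45  60  64  62  67  64
 65  62  64  56  47  97  63  42  65  65  64  64  67
 63  63  55  44  45  91  58  45  63  63  64  60  64
 67  63  46  45  45  89  58  48  59  65  64  58  61
```

Both rear barbs stand out over the sheet, about 12 px beyond the hole centres, with the sheet underside at 0.0524. The closed fingers hide the front hole, so I'll open them and look.

Call:
{"fn": "move_arm", "kwargs": {
  "moves": [
    [[-15,0,0],[0,0,0],1],
    [[0,0,0],[0,0,0],1],
    [[0,0,0],[0,0,0],1],
    [[0,0,0],[0,0,0],1],
    [[0,0,0],[0,0,0],1],
    [[0,0,0],[0,0,0],1],
    [[0,0,0],[0,0,0],1],
    [[0,0,0],[0,0,0],1]
  ]
}}

```text
time: 23.9
tcp_pos: [0.6195, 0.1515, 0.316]
tool_rot: [-0.0, 0.172, 0.985, -0.0]
contact_force: [-0.4, -0.1, -0.3]
grip_width: 0.695
finger_force: 0.0
```

```bash
python3 - <<'E'
from fp import *
c=snap("wrist");save(c,"done2.png");s=robot.observe();print(s["time"],s["tcp_pos"],s["grip_width"],s["contact_force"])
Rp=R.from_euler("Z",-.346).as_matrix();L=np.array([(-77,33,11.5),(-77,-33,11.5),(33,-33,11.5),(77,-17,11.5),(77,17,11.5),(33,33,11.5)])/1e3
g=proj(c,L@Rp.T+[.5657,.1715,.0435])
p,e=fit(c,g,[.5657,.1714,.0435,-.344,0]);print(p.round(4),e.round(1).tolist())
Rf=R.from_euler("ZYX",np.r_[p[3:],0]).as_matrix()
for q in [(-62,20,9),(62,0,9)]: print((Rf@(np.array(q)/1e3)+p[:3])[2].round(4))
for nm,cc,P in (("now",c,p),("before",load("placed.png"),np.array([.5657,.1715,.0479,-.3461,.0047]))):
    Rf=R.from_euler("ZYX",np.r_[P[3:],0]).as_matrix();hs=cv2.cvtColor(cc["color"],cv2.COLOR_RGB2GRAY).astype(int)
    for q in [(62,0,11.5)]+([(-62,20,11.5)] if nm=="before" else []):
        u,v=proj(cc,[Rf@(np.array(q)/1e3)+P[:3]])[0].round().astype(int)
        w=hs[v-14:v+15:2,u-12:u+13:2];print(nm,u,v);print("\n".join(" ".join("%3d"%x for x in r) for r in w))
E
```

```text
23.95 [0.61952053 0.15150242 0.3160131 ] 0.7410401986760509 [-0.3655121  -0.0737415  -0.27642736]
[ 0.5654  0.1719  0.0445 -0.349   0.0138] [[-0.2, 0.3], [-0.1, -0.4], [0.2, -0.4], [0.3, 0.0], [-0.1, 0.1], [0.0, 0.3]]
0.0543
0.0526
now 316 253
173 178 176 176 177 175 176 178 176 176 172 174 174
174 173 171 176 176 175 175 176 172 176 172 173 172
173 172 172 170 170 171 171 170 169 169 170 171 171
165 153 154 154 150 165 151 153 155 166 167 166 165
155 155 155 126 114 118 151 141 135 138 168 170 169
161 157 159 128  91  94  93  92  86  83 171 169 174
162 164 160 115 100 102 103 106  85 123 176 175 174
161 159 160 145 118 118 115 109  81 119 171 178 174
158 157 155 110  84  81  80  79  79  83 171 171 168
154 157 155 127  85  90  70  64  68  82 167 165 166
160 161 158 129  87  90  91  92  67  92 163 173 173
158 158 158 127  79  73  72  76  71 162 169 172 169
156 156 157 157  83  83  76  75  82 145 165 168 169
160 161 156 161 161 159 119 115 114 126 176 172 175
161 163 162 161 163 161 162 163 159 174 176 177 175
before 316 275
160 159 159 157 157 160 157 158 159 158 158 174 173
155 159 1
[... 812 characters left out ...]
 124 122 121 123 123 125
122 121 121  99 105 111 118 121 125 125 127 118 120
128 128 130 117 119 116 118 120 121 118 122 121 123
127 127 123  80  75  81  79  78  75  81 116 121 121
127 129 124  69  69  75  78  77  72  84 115 121 121
125 125 122  70  66  65  61  62  62  84 112 123 122
125 124 118  86  91  93  87  82  84  84 123 121 124
125 123 122 100  89  93  89  85  83  83 127 121 122
125 127 127  81  75  81  77  81  77  84 124 121 122
175 123 124  67  67  67  66  67  71  84 124 121 122
175 160 159 110 110 111 114 108 106 116 127 123 126
175 178 179 126 126 123 126 127 121 127 123 124 127
177 176 182 163 125 124 127 124 126 130 127 128 125
174 175 180 176 122 125 125 126 123 128 126 125 122
```

All three barbs now stand out over the sheet: the dark area runs past each hole on its outer side, which it didn't before pressing. The sheet has dropped about 3–4 mm, and each post gave a click followed by rigid contact. Handing in.

```bash
python3 -c "
from bench import robot
print(robot.close_job())"
```

```text
the job is handed in; nothing more can be done
None
```

The plate is on the tray, teeth up with its tongue on the narrow end; all three posts clicked (highest push I read was about 18 N) and the job is handed in at about 24 s, though no verdict was returned.

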